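Hang the bath-toy caddy on its peg and shut the drawer

ROBOT

A 6-joint arm with a two-finger parallel gripper is mounted at the origin on the work surface. World frame = base frame: x ahead of the robot, y to its left, z up, the work surface at z = 0. Lengths are in m, angles in rad, forces in N, time in s.
With the tool pointing down it reaches from about 0.275 to 0.75 m from the base axis. Payload 10.2 kg.
Tool frame: the origin (TCP) lies midway between the tips of the shut fingers; the grasp point (between the pads) lies 19 mm behind it (env.hold_point_z is the distance from the TCP to the grasp point, in m); z points along the fingers, y is the line along which they close (so a half turn about z gives the same grasp; the last joint's range is limited). The gripper opens to 85 mm and grips with 20 to 120 N. Pads are 22 mm wide; open, the fingers measure 114 mm over their backs; the gripper's body (76 mm by 85 mm) begins 54 mm behind the grasp point. The pads swing forward as they close: fully open they stand 13 mm farther back than shut.
Start: joints at [-1.404, 0.313, 1.498, -0, 1.331, -0.223], TCP at [0.199, -0.486, 0.231] pointing down, gripper open.
Joint ranges: [-2.94, 2.94], [-0.97, 2.17], [0.19, 2.56], [-1.23, 4.37], [0.02, 3.11], [-2.88, 2.88]. Speed limits (rad/s): [2.39, 2.39, 3.01, 3.14, 3.14, 3.14].

INTERFACE

Orientations are given as a unit quaternion [x, y, z, w].
In Python, from bench import env, kinematics, monitor, eyes, job gives the robot as it stands. The module is installed in compiled form; this text tells all that it offers. Calls block until the motion is done:
- env.reach(position, orientation): joint-space move of the TCP to a pose.
- env.movel(position, velocity=0.15, frame=None, guard=None): straight line of the TCP; frame=None keeps the orientation; velocity is the mean speed in m/s. With guard (N) it stops when the force on the tool has changed by that much, and returns True; else False.
- env.set_joints(angles): joint-space move.
- env.release() and env.close_gripper(effort=None): open the fingers fully, or close them until they stop; effort is the grip in N (None keeps the last).
- env.hold(seconds).
- kinematics.ik(position, orientation): joint angles nearest the present ones, or None.
- monitor.sense(): the state.
- eyes.grab_frame(name): name is "side" or "top"; returns a dict with "frame" (420x560x3 uint8, red, green, blue), "mtx" (3x3 intrinsics, pixels), "view" (4x4, takes a point from world to camera coordinates). Camera axes: x right, y down, z forward; pixel columns grow to the right and rows downward; lengths in m; the calibration is good to about 2 mm. A picture is of the moment at which its call begins. There is no depth.
A pose or a line that the arm cannot do raises env.MotionError and nothing moves.
- job.hand_in(): hands the job in; it is judged then, once.
The state is a dict: "clock": time; "joints": joint angles; "qvel": joint speeds; "joint_efforts": joint torques, N m; "position": TCP position; "ee_rot": TCP orientation; "contact_force": force on the tool from outside, world axes, zero at the start; "ft_torque": the same for the moment, N m; "finger_gap": opening from 0.0 (shut) to 1.0 (fully open); "gripper_force": force on a finger pad.
Only numpy, scipy, OpenCV 4.12 (cv2) and the standard library are available. Lean on these libraries where they do the work, as an engineer would, in place of code of your own. Each camera call takes 0.05 s, during which the arm holds its last target. There are 200 camera calls.

TASK

The green toy caddy has been left standing in the open top drawer of the white drawer unit. Lift it out by its handle, keep it level so the duck stays in it, and hang it by the round eye in its back on the free slanted peg of the pegboard, slid right back so that it hangs straight against the board. Also push the top drawer fully shut with the orange block still in it, and leave everything else as it stands.

Things in the scene. Friction and masses are not known exactly. Their poses are not given: they have to be found in the camera images.
- caddy: green plastic caddy, about 0.22 kg: open tray 72 (x) by 120 (y) by 50 mm high, walls 4 mm. Origin: centre of its underside; z up, +x to its back. Flat eye tab at the back (outer face at x = 36 mm, 5 thick, 70 wide) rises to 121 mm and has a round 26 mm hole. Fixed carrying handle: uprights at y = +-57 mm and a straight bar along y, 12 wide (x) by 14 high, its centre at z = 148 mm
- caddy_handle (a point): middle of the caddy's handle bar, at (0, 0, 148) mm of the caddy, axes as the caddy; nearly above its centre of mass
- caddy_eye (a point): centre of the caddy's 26 mm eye, half way through the tab, at (33.5, 0, 88) mm of the caddy, axes as the caddy; the hole runs along the caddy's x
- pegboard: upright plywood pegboard, 380 mm wide (y), 250 high, fixed on two feet reaching 55 mm in front of it, 25 high. Origin: foot of its front face; x points into the board (pegs stick out to -x), z up. The free peg is at y = -50 mm; at y = +130 mm a red hand brush, part of the board, hangs on another peg (48 wide, 38 to 235 mm high, sticks out 40 mm)
- peg_root (a point): where the axis of the free black peg meets the board's face, 210 mm above the counter, axes as the pegboard. The peg: fixed straight round rod 10 mm thick, sloping 30 degrees up away from the board. With the caddy hung flat on the board, its x points along the board's x and the eye's centre is about 2.5 mm in front of and 4 mm below this point
- peg_tip (a point): end of the free peg's axis (its round end reaches 5 mm further), 43 mm in front of the board and 25 mm above peg_root, axes as the pegboard
- unit: white plastic unit of two drawers, fixed, 280 deep (x) by 300 wide (y) by 180 mm high. Origin: centre of its underside; the drawers face -x. A loose jar stands on its top, at least 65 mm behind its front
- top_drawer (a joint): opening of the top drawer in m: 0 is shut, 0.24 the most; it slides along the unit's -x, with about 1.5 N friction and no spring
- drawer_front (a point): middle of the width of the outer face of the top drawer's front, 133.5 mm above the counter, moves with the drawer; axes as the unit (outward is -x). The front is flat, without handle, 296 mm wide, from 110 to 172 mm above the counter; a finger cut-out 86 mm wide in its top edge leaves it 157 mm high there
- drawer_floor (a point): on the top surface of the drawer's floor, 120 mm above the counter, 133 mm behind the outer face of the front, moves with the drawer; axes as the unit. The drawer is 280 mm wide, 250 mm long and has walls 36 mm above the floor
- duck: yellow toy duck, 59 mm long, 50 wide, 58 high, about 45 g, loose in the caddy's tray. Origin: centre of its underside
- block: orange wooden block 60 x 35 x 33 mm, loose in the top drawer beside the caddy. Origin: centre of its underside
- maraca: blue maraca lying on the counter: head of 60 mm diameter, handle to its -x, 180 mm long in all. Origin: on the counter under the head
- cup: stainless steel measuring cup on the counter, 80 mm across, 55 high, flat handle to its -x reaching 132 mm from its axis. Origin: centre of its underside
- detergent: white detergent bottle, 84 mm across, 235 high, on the counter. Origin: centre of its underside
- jar: amber jar, 72 mm across, 100 high, on top of the drawer unit. Origin: centre of its underside
- scrubber: scrubbing brush lying on the counter to the left of the unit. Origin: centre of its underside
There are look-alikes about, which are no part of the job. Leave any purple look-alike of the caddy alone. There is more than one size of the block; the job needs the smaller.

How it is judged:
On the way, in this order (a step that is already met when the one before it is completed fails the run):
1. the caddy is lifted clear of the drawer (z of caddy in the frame of drawer_floor above 0.05 m and contact force between caddy and the fingers above 0.5 N), for 0.1 s.
2. the caddy's eye is over the peg and the caddy is back against the board (x of caddy_eye in the frame of peg_root above -0.016 m and distance between caddy_eye and peg_root below 0.022 m), for 0.2 s.
At the end, for the whole second after the job is handed in: The caddy hangs at rest on the peg through its eye: eye centre within 18 mm of peg_root and not more than 14 mm out from the board, upright within 10 degrees, the duck still in its tray; the top drawer is shut to within 6 mm with the block in it (x of caddy_eye in the frame of peg_root above -0.014 m and distance between caddy_eye and peg_root below 0.018 m and angle between caddy's own z axis and vertical below 0.17 rad and contact force between caddy and pegboard above 0.5 N and linear speed of caddy below 0.02 m/s and angular speed of caddy below 0.2 rad/s and distance between duck and caddy below 0.07 m and value of joint top_drawer below 0.006 m and z of block in the frame of drawer_floor between -0.01 and 0.03 m); the robot touches nothing.
It fails at once if the caddy is tipped by more than 25 degrees (angle between caddy's own z axis and vertical above 0.44 rad).
It fails at once if the duck falls out of the caddy (distance between duck and caddy above 0.09 m).
It fails at once if the maraca, cup, detergent, jar or scrubber is shifted by more than 30 mm (distance of any of maraca, cup, detergent, jar, scrubber from where it was at the start of the episode above 0.03 m).
It also fails if it takes over 56 s, if anything falls off the work surface, if the arm or the gripper's body presses on something with over 40 N, if the wrist force passes 120 N, or if a joint passes its speed limit or range.

## Working session

There is one attempt and no reset: what is moved stays moved. The work goes in short steps, each a Python script; the robot and the scene stay as the last script left them, time stands still between calls to the robot, and variables do not carry over. Pictures are saved under pics/ and viewed, at most 10 in all, crops included, and the job is handed in when it is done.

```bash
mkdir -p pics; python3 - <<'E'
from bench import env,kinematics,monitor,eyes,job
import cv2,numpy as np
for n in("side","top"):
    f=eyes.grab_frame(n); cv2.imwrite(f"pics/{n}0.png",cv2.resize(f["frame"][:,:,::-1],(784,588),interpolation=cv2.INTER_CUBIC))
    np.savez(f"pics/{n}0.npz",**f); print(n,f["mtx"].round(1).tolist(),f["view"].round(4).tolist())
s=monitor.sense();print(s["clock"],s["position"],s["ee_rot"],env.hold_point_z)
E
```

```text
side [[411.4, 0.0, 277.0], [0.0, 411.4, 214.3], [0.0, 0.0, 1.0]] [[-0.9267, -0.3755, -0.0115, 0.5325], [-0.2604, 0.664, -0.7009, 0.2735], [0.2708, -0.6465, -0.7132, 0.9923], [0.0, 0.0, 0.0, 1.0]]
top [[456.2, 0.0, 279.5], [0.0, 456.2, 215.6], [0.0, 0.0, 1.0]] [[-0.0511, -0.9987, -0.0059, 0.0488], [-0.9738, 0.0512, -0.2216, 0.5872], [0.2216, -0.0056, -0.9751, 1.097], [0.0, 0.0, 0.0, 1.0]]
0.1 [ 0.19946298 -0.48539478  0.23081326] [ 9.81064536e-01  1.93680316e-01  1.80064622e-05 -5.58461584e-04] 0.0187
```

View pics/side0.png

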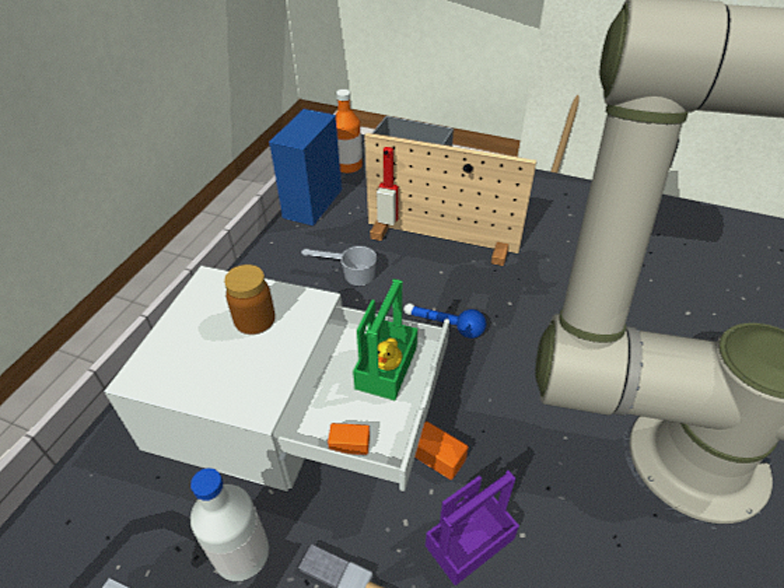

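View pics/top0.png

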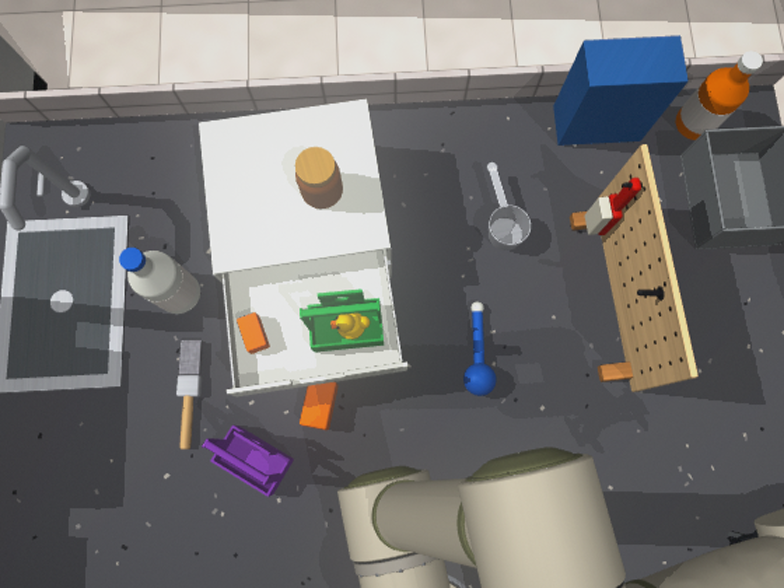

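Side view: the green caddy is at about (385,340) in the open drawer, block at (349,437), and the free peg at (468,168). Top view: caddy at (343,322), drawer front from (229,390) to (406,367), and the peg running from (660,293) to (640,291). Next I'll enlarge these areas.

```bash
cat > crop.py <<'E'
import cv2,numpy as np
def panel(img,c0,r0,w,h,k):
    p=cv2.resize(img[r0:r0+h,c0:c0+w,::-1],None,fx=k,fy=k,interpolation=cv2.INTER_CUBIC)
    for c in range((c0+9)//10*10,c0+w,10):
        x=int((c-c0+.5)*k);cv2.line(p,(x,0),(x,6),(255,0,255),1);cv2.putText(p,str(c),(x-10,16),0,.35,(255,0,255),1)
    for r in range((r0+9)//10*10,r0+h,10):
        y=int((r-r0+.5)*k);cv2.line(p,(0,y),(6,y),(255,0,255),1);cv2.putText(p,str(r),(8,y+4),0,.35,(255,0,255),1)
    return p
E
python3 - <<'E'
from crop import *
t=np.load("pics/top0.npz")["frame"];s=np.load("pics/side0.npz")["frame"]
cv2.imwrite("pics/a.png",np.vstack([np.hstack([panel(t,205,200,80,60,5),panel(s,240,195,80,60,5)]),np.hstack([panel(t,420,170,80,60,5),panel(s,290,90,80,60,5)])]))
cv2.imwrite("pics/b.png",np.hstack([panel(t,400,100,100,180,3),panel(t,150,170,150,180,3)]))
E
```

```text
(no output)
```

View pics/a.png

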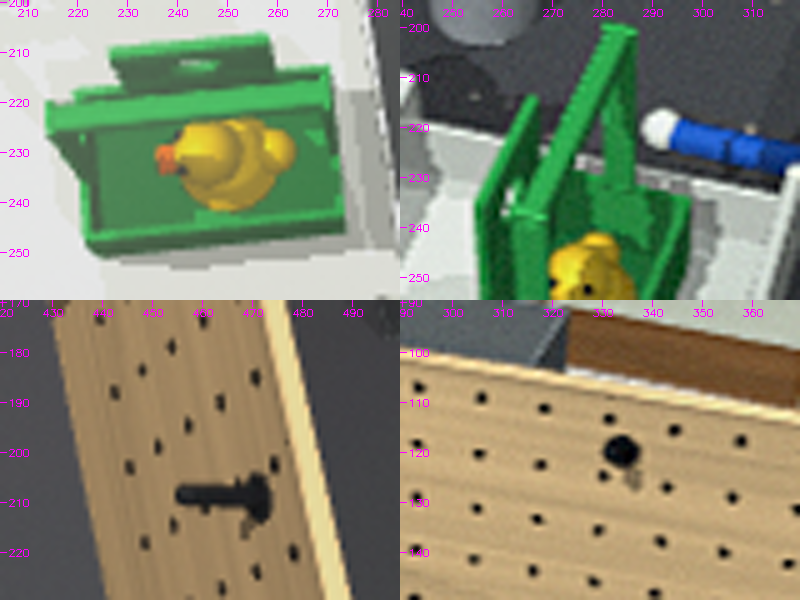

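View pics/b.png

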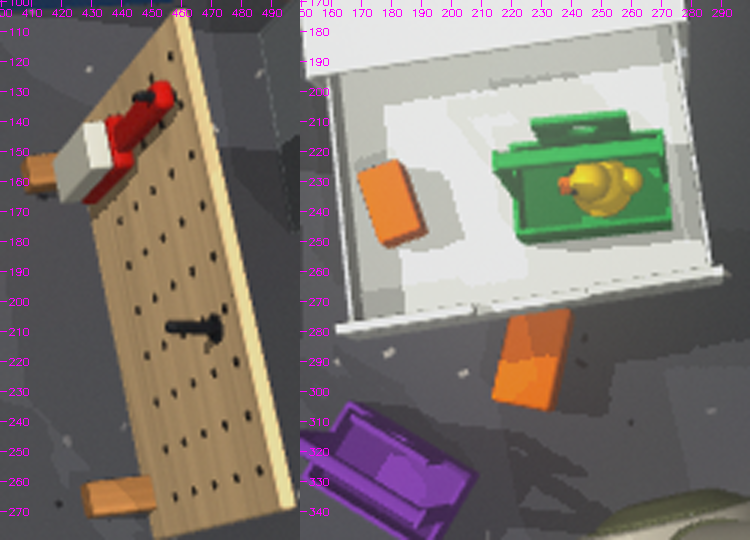

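Crops: caddy handle bar runs (214,222)→(271,216) in the top view and (266,237)→(284,200) in the side view. The peg is at (456–472,208) in top and (334,120) in side. The block is well clear of the caddy. Next is a least-squares fit.

```bash
cat > fit.py <<'E'
import numpy as np
from scipy.optimize import least_squares
C={n:np.load(f"pics/{n}0.npz") for n in("top","side")}
def proj(n,P):
    p=C[n]["view"]@np.append(P,1);q=C[n]["mtx"]@p[:3];return q[:2]/q[2]
def W(v,p,z0=0):
    c,s=np.cos(v[2]),np.sin(v[2]);return np.array([v[0]+c*p[0]-s*p[1],v[1]+s*p[0]+c*p[1],p[2]+z0])
def fit(obs,z0,x0):
    f=lambda v:np.concatenate([proj(n,W(v,np.array(p)/1e3,z0))-u for n,p,u in obs])
    r=least_squares(f,x0,loss="soft_l1");print(r.x.round(4).tolist());print(r.fun.reshape(-1,2).round(1).tolist());return r.x
E
python3 - <<'E'
from fit import *
fit([("top",(36,35,121),(226.5,208.7)),("top",(36,-35,121),(258.5,206.3)),
("top",(-36,60,50),(222.5,247.5)),("top",(-36,-60,50),(273,244)),
("top",(0,60,155),(214,222.5)),("top",(0,-60,155),(270.5,217)),
("side",(36,35,121),(254.9,235.5)),("side",(36,-35,121),(266.9,213.9)),
("side",(0,60,155),(265.8,236.7)),("side",(0,-60,155),(283.5,199.7))],.12,[.4,.05,0])
fit([("top",(0,190,250),(459,104)),("top",(0,-190,250),(493,269)),("top",(-43,-50,235),(456,208)),("top",(0,-50,210),(471,208.5)),("side",(-43,-50,235),(334,120)),
("side",(0,190,250),(365/1.4,136/1.4)),("side",(0,-190,250),(535/1.4,162/1.4)),("top",(0,-190,0),(451,279)),("side",(0,-190,0),(522/1.4,252/1.4))],0,[.4,-.4,-1.3])
fit([("top",(140,150,180),(142.5,88)),("top",(140,-150,180),(262,71.5)),("top",(-140,-150,180),(278,177)),("top",(-140,150,180),(153,194.5)),
("side",(140,-150,180),(205/1.4,267/1.4)),("side",(-140,-150,180),(340/1.4,292/1.4)),("side",(140,150,180),(108/1.4,392/1.4)),("side",(-140,150,180),(275/1.4,462/1.4))],0,[.6,.1,.1])
fit([("top",(0,148,172),(162,278.5)),("top",(0,-148,172),(290,261))],0,[.3,.1,.1])
E
```

```text
[0.5353, 0.0971, 0.0396]
[[-0.2, 0.3], [0.0, -0.2], [-1.4, 0.3], [0.5, -0.9], [-0.6, 0.5], [0.6, 0.8], [-0.4, -0.4], [-0.8, -0.6], [-0.3, 0.3], [1.2, -0.9]]
[0.5988, -0.4071, -1.514]
[[-1.2, -1.9], [0.4, 0.6], [1.1, 0.3], [1.0, 0.4], [-2.2, 0.1], [-0.4, -1.5], [0.7, 0.2], [-0.9, 0.8], [-2.9, 1.2]]
[0.7769, 0.1781, 0.1033]
[[-1.5, 0.3], [-0.0, -0.6], [1.4, 1.0], [-1.4, 2.8], [-1.4, -1.5], [2.2, 0.5], [-0.8, -0.9], [-0.5, -20.0]]
[0.4463, 0.145, 0.0829]
[[-1.3, 0.1], [1.3, -0.1]]
```

```bash
python3 - <<'E'
from crop import *
t=np.load("pics/top0.npz")["frame"];s=np.load("pics/side0.npz")["frame"]
big=panel(s,255,90,132,60,6)
row=[panel(s,355,150,43,46,6),panel(t,435,92,43,46,6),panel(t,445,250,46,46,6)]
cv2.imwrite("pics/c.png",np.vstack([big,np.hstack(row)[:, :792]]))
E
```

```text
(no output)
```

View pics/c.png

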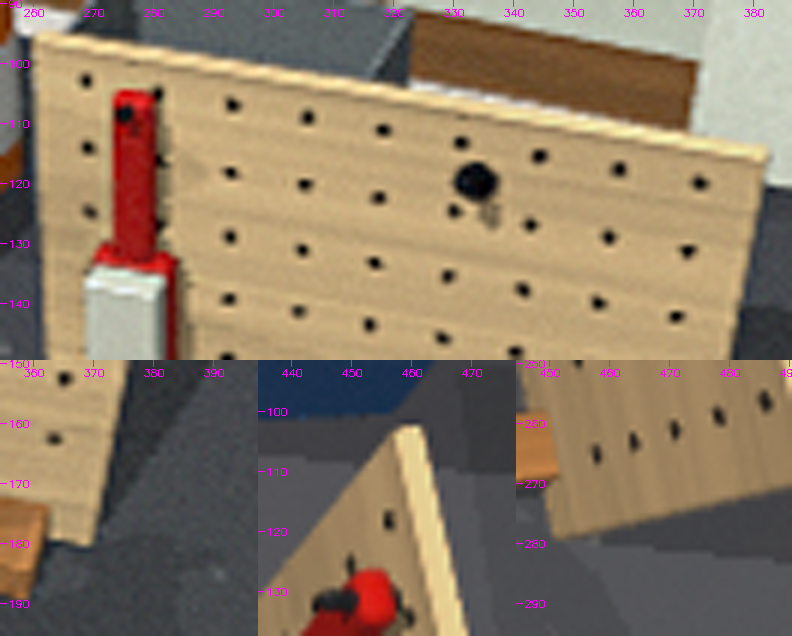

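```bash
python3 - <<'E'
from fit import *
o=[("top",(0,190,250),(457.3,103.5)),("top",(0,-190,250),(493,269)),("top",(-43,-50,235),(456,208)),("top",(0,-50,210),(471,208.5)),("side",(-4,-50,212),(333.8,119.8)),
("side",(0,190,250),(260.8,97)),("side",(0,-190,250),(382,116.2)),("top",(0,-190,0),(451.8,279.5)),("side",(0,-190,0),(370,180.5))]
v=fit(o,0,[.6,-.4,-1.5])
for p in((-43,-50,235),(0,-50,210)): print(W(v,np.array(p)/1e3).round(4), proj("side",W(v,np.array(p)/1e3)))
from bench import kinematics
from scipy.spatial.transform import Rotation as R
# caddy yaw -> tool y along caddy x
for yaw,pos in((.04,(.5353,.0971,.25)),(v[2],(.55,-.36,.35)),(v[2],(.55,-.30,.35))):
  for k in(0,1):
    a=yaw+np.pi/2+k*np.pi
    q=(R.from_euler("z",a)*R.from_euler("x",np.pi)).as_quat()
    j=kinematics.ik(pos,q);print(yaw,k,None if j is None else np.round(j,2))
E
```

```text
[0.5993, -0.4058, -1.5083]
[[-0.5, -1.5], [0.2, 0.3], [0.7, 0.2], [0.5, 0.2], [0.2, 0.2], [-1.0, -1.0], [0.6, -0.3], [-1.8, 0.1], [-0.2, 0.7]]
[ 0.5467 -0.366   0.235 ] [331.64496916 120.20697284]
[ 0.5494 -0.409   0.21  ] [334.18881153 119.85263634]
0.04 0 [-0.04  0.34  1.41  0.    1.39 -0.08]
0.04 1 None
-1.5083159893854547 0 [-0.76  0.61  0.76 -0.    1.78  0.75]
-1.5083159893854547 1 [-0.76  0.61  0.76  0.    1.78 -2.39]
-1.5083159893854547 0 [-0.69  0.52  0.9  -0.    1.72  0.82]
-1.5083159893854547 1 [-0.69  0.52  0.9   0.    1.72 -2.32]
```

The board fit now agrees to about 2 px; peg root is at (0.549,-0.409) and tip at (0.547,-0.366). Next: grasp, lift and carry to a pre-peg pose.

```bash
cat > h.py <<'E'
from bench import env,kinematics,monitor,eyes,job
import numpy as np,cv2
from scipy.spatial.transform import Rotation as R
from crop import panel
def down(yaw): return (R.from_euler("z",yaw+np.pi/2)*R.from_euler("x",np.pi)).as_quat()
def st(m=""):
    s=monitor.sense();print(m,round(s["clock"],1),np.round(s["position"],4),"F",np.round(s["contact_force"],1),"gap",round(float(s["finger_gap"]),3),"g",np.round(s["gripper_force"],1));return s
E
python3 - <<'E'
from h import *
p=monitor.sense()["position"];env.movel([p[0],p[1],.38],.3)
x,y=.5353,.0971; q=down(.04)
env.reach([x,y,.36],q);st("above")
zt=.12+.148-.0187+.005
env.movel([x,y,zt],.15,guard=8);st("at")
env.close_gripper(60);st("closed")
print(env.movel([x,y,zt+.03],.08));st("up")
env.movel([x,y,zt+.17],.2);st("lift")
E
```

```text
above 3.1 [0.5354 0.0964 0.3599] F [ 0.5 -0.6  0.2] gap 0.998 g 0.0
at 4.0 [0.5357 0.097  0.2553] F [0.2 0.8 0.8] gap 1.001 g 0.0
closed 4.7 [0.5354 0.097  0.2544] F [-0.2 -1.1  1.1] gap 0.124 g 60.2
False
up 5.2 [0.5351 0.0971 0.2838] F [ 0.7 -0.3 -3.4] gap 0.123 g 59.7
lift 6.0 [0.5352 0.0971 0.4229] F [-0.   0.7 -3.7] gap 0.126 g 59.7
```

```bash
cat >> h.py <<'E'
BY=-1.5083; ROOT=np.array([.5494,-.409,.21]); EX=np.array([np.cos(BY),np.sin(BY),0]); EY=np.array([-np.sin(BY),np.cos(BY),0]); EZ=np.array([0,0,1.])
def tcp_for(bx,by,bz): # eye offset from peg_root, board axes
    return ROOT+EX*bx+EY*by+EZ*bz-EX*.0335+EZ*.0463
E
python3 - <<'E'
from h import *
q=down(BY)
mid=tcp_for(-.20,0,.12); print(mid)
env.reach(mid,q);st("mid")
env.movel(tcp_for(-.08,0,.046),.15);st("pre");env.hold(.3)
f={n:eyes.grab_frame(n) for n in("top","side")}
for n in f: np.savez(f"pics/{n}1.npz",**f[n])
t,s=f["top"]["frame"],f["side"]["frame"]
cv2.imwrite("pics/d.png",np.hstack([panel(t,400,140,100,120,4),panel(s,290,80,100,120,4)]))
E
```

```text
[ 0.53481661 -0.17595585  0.3763    ]
mid 7.1 [ 0.535  -0.1751  0.3763] F [-0.2  0.1 -3.3] gap 0.126 g 59.7
pre 8.2 [ 0.5426 -0.2951  0.3031] F [ 0.5  0.7 -2.4] gap 0.124 g 59.7
```

View pics/d.png

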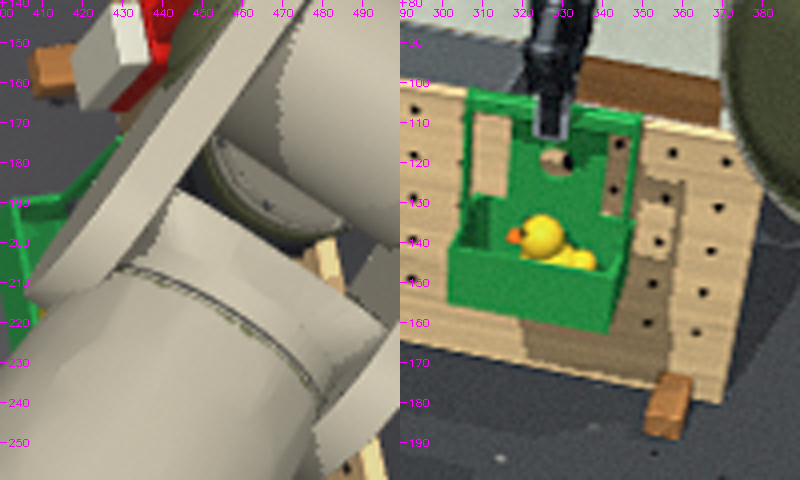

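The side view shows the eye at about (328.7,119.7) with the black peg inside its right half, and the duck is in its tray. I'll check this against the predicted projections, including a close-up.

```bash
python3 - <<'E'
from h import *
from fit import proj
p=monitor.sense()["position"]
eye=p+EX*.0335-EZ*.0463
B=lambda x,y,z:eye+EX*(x-33.5)/1e3+EY*y/1e3+EZ*(z-88)/1e3
for n,P in dict(eye_front=B(31,0,88),bar_l=B(0,60,155),bar_r=B(0,-60,155),tray_fl_top=B(-36,60,50),tray_fr_top=B(-36,-60,50),tray_fl_bot=B(-36,60,0),tray_fr_bot=B(-36,-60,0),tip=ROOT+EX*-.043+EZ*.025,root=ROOT).items(): print(n,proj("side",P).round(1))
s=np.load("pics/side1.npz")["frame"]
cv2.imwrite("pics/e.png",panel(s,296,98,60,60,10))
E
```

```text
eye_front [329.  121.1]
bar_l [306.7 102.2]
bar_r [350.5 109.2]
tray_fl_top [301.8 141.7]
tray_fr_top [343.5 149.4]
tray_fl_bot [301.2 155.9]
tray_fr_bot [341.7 163.7]
tip [331.6 120.2]
root [334.2 119.8]
```

View pics/e.png

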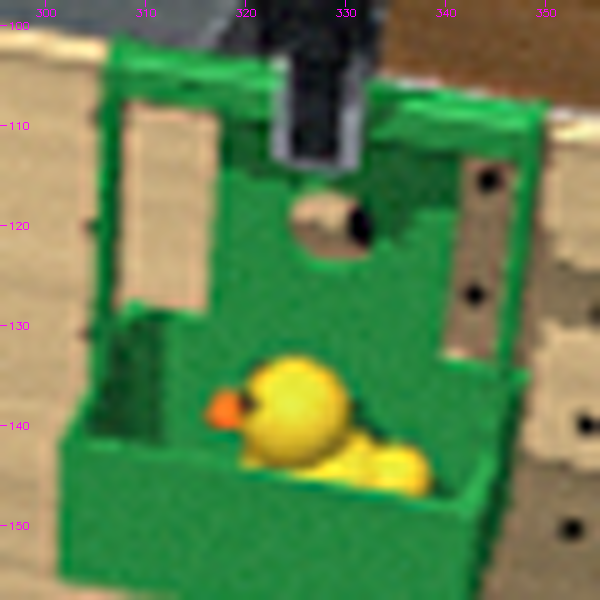

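The caddy matches its prediction within about 1 px, sitting perhaps 1 mm high, and the peg tip falls inside the eye. Now insert along the peg axis.

```bash
python3 - <<'E'
from h import *
t=np.tan(np.pi/6)
for bx,v in((-.060,.06),(-.045,.04),(-.03,.04),(-.015,.04),(-.004,.03)):
    g=env.movel(tcp_for(bx,0,-bx*t-.001),v,guard=6)
    s=st(f"{bx} {g}"); d=s["position"]-tcp_for(0,0,0);print("  eye bx %.4f by %.4f bz %.4f"%(d@EX,d@EY,d[2]))
    if g: break
env.hold(.1);f=eyes.grab_frame("side");np.savez("pics/side2.npz",**f)
cv2.imwrite("pics/f.png",panel(f["frame"],296,98,70,60,10))
E
```

```text
-0.06 False 9.1 [ 0.5435 -0.3159  0.2897] F [-0.5 -0.1 -3.3] gap 0.128 g 59.7
  eye bx -0.0598 by -0.0001 bz 0.0334
-0.045 False 9.7 [ 0.5445 -0.3307  0.2812] F [-0.5  0.2 -2.7] gap 0.123 g 59.7
  eye bx -0.0449 by -0.0000 bz 0.0249
-0.03 False 10.3 [ 0.5454 -0.3457  0.2725] F [-0.2 -0.  -3.6] gap 0.125 g 59.7
  eye bx -0.0299 by -0.0000 bz 0.0162
-0.015 False 10.9 [ 0.5464 -0.3607  0.2639] F [ 0.1  0.5 -3. ] gap 0.124 g 59.7
  eye bx -0.0149 by -0.0000 bz 0.0076
-0.004 False 11.5 [ 0.5471 -0.3716  0.2575] F [ 0.2  0.7 -2.8] gap 0.124 g 59.7
  eye bx -0.0039 by -0.0000 bz 0.0012
```

View pics/f.png

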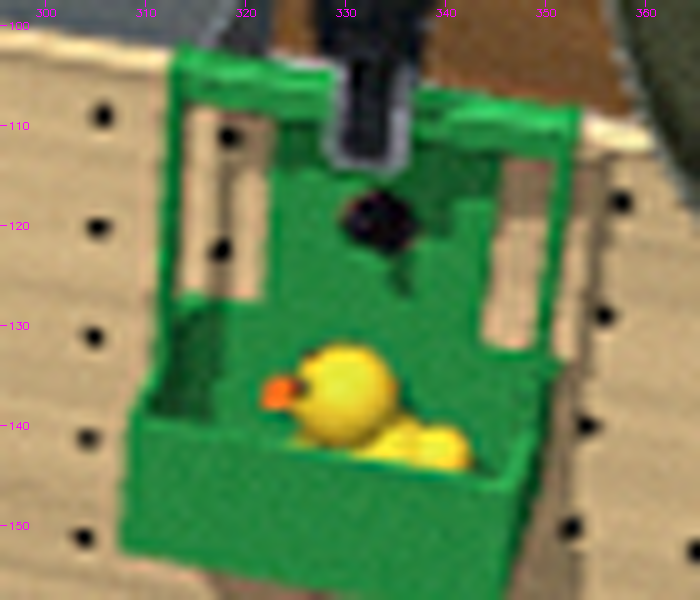

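The peg fills the eye. Seat it, lower it onto the peg and release.

```bash
python3 - <<'E'
from h import *
print(env.movel(tcp_for(.003,0,-.001),.02,guard=4));s=st("back")
p=s["position"]
print(env.movel([p[0],p[1],p[2]-.007],.02,guard=2.5));s=st("low")
d=s["position"]-tcp_for(0,0,0);print("eye bx %.4f bz %.4f"%(d@EX,d[2]))
E
```

```text
True
back 11.9 [ 0.5471 -0.3726  0.2562] F [-0.1  0.8 -3. ] gap 0.123 g 59.8
True
low 12.2 [ 0.5471 -0.3726  0.2507] F [-0.3 -0.2  2.6] gap 0.13 g 60.6
eye bx -0.0030 bz -0.0056
```

```bash
python3 - <<'E'
from h import *
p=monitor.sense()["position"]
env.movel([p[0],p[1],p[2]+.001],.02)
env.release();st("rel")
env.movel([p[0],p[1],p[2]+.15],.15,guard=10);st("up")
env.hold(.1);f=eyes.grab_frame("side");np.savez("pics/side3.npz",**f)
t=eyes.grab_frame("top");np.savez("pics/top3.npz",**t)
cv2.imwrite("pics/g.png",np.hstack([panel(f["frame"],290,90,80,100,5),panel(t["frame"],130,210,100,125,4)[:500]]))
E
```

```text
rel 13.1 [ 0.5471 -0.3726  0.2517] F [-0.  -0.9  0.9] gap 1.0 g 0.0
up 14.3 [ 0.5471 -0.3725  0.4   ] F [0.6 0.1 0.1] gap 1.003 g 0.0
```

View pics/g.png

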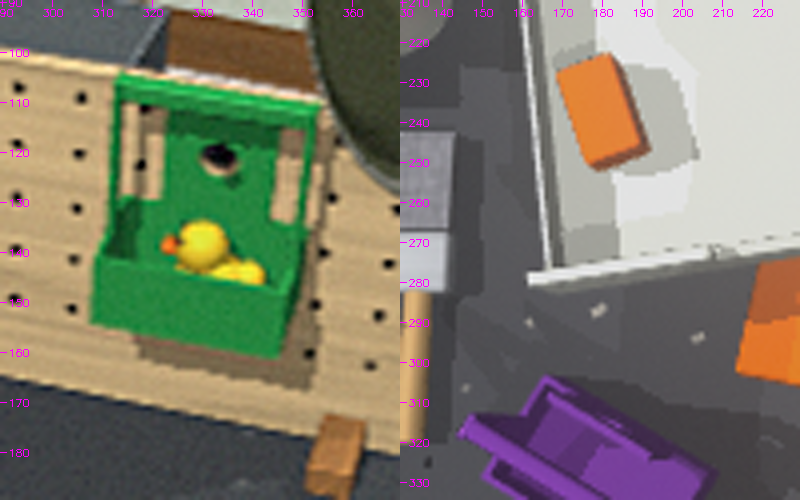

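The caddy hangs on the peg with the duck inside. Next, the drawer.

```bash
python3 - <<'E'
from h import *
env.close_gripper(40)
a=.097; n=np.array([np.cos(a),np.sin(a),0]); c=np.array([.446,.145,.134])-.01*np.array([-n[1],n[0],0])
for k in(-.5,.5):
    q=down(a+k*np.pi)
    if kinematics.ik(c-n*.06,q) is not None and kinematics.ik(c+n*.22,q) is not None: break
s0=c-n*.06
env.reach([s0[0],s0[1],.32],q);st("above")
env.movel(s0,.2,guard=8);st("down")
print(env.movel(c+n*.16,.09,guard=14));s=st("push1");print("adv",(s["position"]-c)@n)
print(env.movel(c+n*.23,.04,guard=12));s=st("push2");print("adv",(s["position"]-c)@n)
E
```

```text
above 17.1 [0.3878 0.1288 0.3201] F [-0.1  0.4 -0.1] gap 0.001 g 0.0
down 18.2 [0.3878 0.1292 0.1347] F [-0.5 -0.2 -0.6] gap -0.002 g 0.0
False
push1 20.8 [0.6062 0.1505 0.1341] F [-0.7  0.1 -0.6] gap -0.0 g 0.6
adv 0.15996208276993704
True
push2 21.6 [0.6256 0.1525 0.1334] F [-0.  -0.9 -0.1] gap 0.002 g 0.1
adv 0.1794491687132218
```

```bash
python3 - <<'E'
from h import *
a=.097; n=np.array([np.cos(a),np.sin(a),0]); p=monitor.sense()["position"]
print(env.movel(p+n*.02,.02,guard=20));s=st("push3");print("adv",(s["position"]-p)@n)
p=s["position"];env.movel(p-n*.06,.15)
p=monitor.sense()["position"];env.movel([p[0],p[1],.30],.2)
env.reach([.40,-.05,.35],down(-1.2));env.hold(.3);st("end")
f=eyes.grab_frame("side");t=eyes.grab_frame("top")
cv2.imwrite("pics/i.png",np.hstack([panel(f["frame"],80,90,290,260,1.4),panel(t["frame"],130,50,200,260,1.9)[:364]]))
E
```

```text
True
push3 22.0 [0.6253 0.1525 0.1327] F [-0.6 -0.2  0.8] gap -0.002 g 0.0
adv -0.000239996867848602
end 24.8 [ 0.4003 -0.0497  0.3498] F [-0.6  0.7  0.7] gap -0.001 g 0.0
```

View pics/i.png

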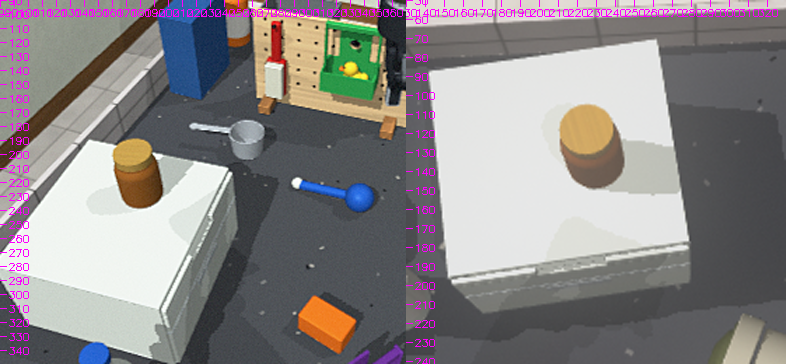

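The drawer front is flush with the unit, the caddy hangs with the duck in it, and the other objects haven't moved.

```bash
python3 -c "
from bench import job
print(job.hand_in())"
```

```text
the job is handed in; nothing more can be done
None
```

The caddy hangs on the free peg with the duck in it, the top drawer is shut with the orange block inside, and the job is handed in at about 25 s; no verdict was shown.

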